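# Set the turret depth stop of the dowel press and seat a dowel

## Task

On the dowel press, push the turret's thumb tabs with a fingertip until it has clicked round to its tallest stop screw (the tab with a single dot) under the depth rod. Then push gently down on the black palm pad so that the press seats the dowel until the depth rod bears on that stop, and let the head come back up. Do not grip anything or force the turret, and leave everything else on the bench as it stands.

Things in the scene. Friction and masses are not known exactly. Their poses are not given: they have to be found in the camera images.
- press: green bench press, fixed, for pressing dowels into wooden blocks. Origin on the bench top; +x to its back, away from the robot, +y to its left, where the turret stands; turned at most 0.6 rad. Bed 185 mm (x) by 165 mm (y), 18 mm high. Steel guide posts, 200 mm high, at press-frame (18, 8) and (18, -108) mm. A block 140x70x45 mm lies in it, centred at (-18, -50), top at 63 mm.
- turret_axis (a point): on the turret's vertical axis, press-frame (-45, 115) mm, 48 mm above the bench, level with the disc's top. The turret is an aluminium disc 108 mm across and 14 mm thick with five equal thumb tabs 72 degrees apart and five upright steel stop screws of different heights, one in line with each tab. Beyond the rim, between the tabs, there is free room down to 20 mm above the bench on the robot's side.
- tall_tab (a point): outer end, 86 mm from the turret's axis and 44 mm up, of the tab with one dot, in line with the tallest stop screw. Every tab is a radial lug 12 mm wide from the disc's rim to 86 mm from the axis, 32 to 56 mm above the bench; going anticlockwise seen from above, the tabs carry 1, 2, 3, 4, 5 dark dots
- tall_stop_top (a point): centre of the top of the tallest stop screw (one dot), 45 mm from the turret's axis, 78 mm above the bench. All screws are 12 mm thick and 45 mm from the axis; the other tops are at 73, 68, 63 and 58 mm, falling anticlockwise seen from above
- rod_tip (a point): lower end of the depth rod, a 10 mm steel rod hanging from the left arm of the head; 98 mm above the bench with the head up, 45 mm behind the turret's axis (press +x). The arm's underside is 140 mm above the bench. The stop screw under the rod ends the stroke; the tallest one after 20 mm
- turret (a joint): angle of the turret, rad, growing anticlockwise seen from above, no end stops; 0 or any multiple of 2 pi: tallest screw under the rod. It clicks in every 72 degrees (1.257 rad): a sprung plunger draws it into the nearest position, so past half way it goes on by itself. A push of 2 to 5 N on the end of a tab turns it, either way. It starts at one of the other four positions
- palm_pad (a point): top centre of the black mushroom pad on the head, 64 mm across, slightly domed, 212 mm above the bench with the head up; push it straight down
- press_head (a joint): how far the head has gone down, m; 0: up. A spring brings it back. Pushing it takes 2 N at the start, 3 N at 20 mm, and 4 N more while it drives the dowel (from 5 to 9 mm of stroke on); it meets the tallest stop at 0.020
- dowel (a joint): how far the dowel (10 mm thick, 40 mm long, upright under the ram in the block) has gone in, m, counted from 35 mm proud of the block; starts between 0 and 0.004 and stays where it is pushed. 0.015 when the head has reached the tallest stop (dowel 20 mm proud)
- dowel_tray: small dark steel tray, 85x70x18 mm, with five spare dowels in it, beside the press; bystander
- spare_block: plain hardwood block, 110x60x50 mm, the next workpiece, beside the press; bystander
- screwdriver: screwdriver, 217 mm long, lying in front of the press; bystander
- glue_bottle: glue bottle, 47 mm across, 148 mm tall, standing behind the spare block; bystander; origin at the centre of its foot
- wax_tin: round tin, 69 mm across, 36 mm tall; bystander
- pencil: pencil, 170 mm long, lying on the spare block; bystander

How it is judged:
On the way, in this order (a step that is already met when the one before it is completed fails the run):
1. the turret has been clicked round to the tallest stop, at rest, before the dowel is driven (horizontal distance between tall_stop_top and rod_tip below 0.004 m and velocity of joint turret between -0.1 and 0.1 rad/s and value of joint press_head below 0.004 m and value of joint dowel below 0.006 m), for 0.2 s.
2. the head is pushed down until the depth rod bears on the tallest stop (horizontal distance between tall_stop_top and rod_tip below 0.004 m and contact force between press_head and turret above 1 N and value of joint press_head between 0.0185 and 0.0225 m), for 0.1 s.
At the end, for the whole second after the job is handed in: The tallest stop screw stands under the depth rod (within 4 mm) and the turret is at rest; the dowel has been driven to 20 mm proud (joint dowel between 13.0 and 17.5 mm); the head is back up (within 3 mm) (horizontal distance between tall_stop_top and rod_tip below 0.004 m and value of joint press_head below 0.003 m and value of joint dowel between 0.013 and 0.0175 m and velocity of joint turret between -0.1 and 0.1 rad/s); the robot touches nothing.
It fails at once if the dowel is driven too deep (value of joint dowel above 0.0185 m).
It fails at once if the turret is gripped or forced (more than 35 N from the fingers) (contact force between the fingers and turret above 35 N).
It fails at once if the press head is rammed (more than 60 N) (contact force between the fingers and press_head above 60 N).
It fails at once if the palm pad is taken between the fingers instead of being pressed from above (horizontal distance between the grasp point and palm_pad below 0.02 m and z of the grasp point in the frame of palm_pad below 0 m).
It fails at once if another thing on the bench is lifted, carried or shoved (more than 20 mm) (distance of any of dowel_tray, spare_block, screwdriver, glue_bottle, wax_tin, pencil from where it was at the start of the episode above 0.02 m).
It also fails if it takes over 64 s, if anything falls off the work surface, if the arm or the gripper's body presses on something with over 40 N, if the wrist force passes 120 N, or if a joint passes its speed limit or range.

## Robot

A 7-joint arm with a two-finger parallel gripper is mounted at the origin on a cart in front of the work surface, level with it; the furniture and walls round the work are solid. World frame = base frame: x ahead of the robot, y to its left, z up, the work surface at z = 0. Lengths are in m, angles in rad, forces in N, time in s.
With the tool pointing down it reaches from about 0.35 to 0.9 m from the base axis. Payload 8.1 kg.
Tool frame: the origin (TCP) lies between the finger pads; the fingertips stand 17 mm ahead of it and the grasp point (between the pads) lies 2 mm behind it; z points along the fingers, y is the line along which they close (so a half turn about z gives the same grasp; the last joint's range is limited). The gripper opens to 92 mm and grips with 3 to 60 N. Pads are 19 mm wide; open, the fingers measure 130 mm over their backs; the gripper's body (75 mm by 190 mm) begins 47 mm behind the grasp point.
Start: joints at [-1.409, 0.434, 0.025, 1.573, -0.012, 1.134, -0.075], TCP at [0.164, 0.603, 0.223] pointing down, gripper open.
Joint ranges: [-2.62, 2.62], [-0.44, 2.09], [-1.27, 1.32], [0.08, 2.57], [-1.32, 4.46], [0.12, 2], [-2.74, 2.74]. Speed limits (rad/s): [2.22, 2.22, 3.01, 3.01, 3.14, 3.14, 3.14].

## Interface

Orientations are given as a rotation vector (axis times angle).
In Python, from station import manip, optics gives the robot as it stands.
- The arm moves only by the tool send_rows, never from a script. Its argument "plan" is a list of rows, each an object of numbers: "tx", "ty", "tz": the shift along the tool's x, y, z in mm; "rx", "ry", "rz": the turn, a rotation vector about the tool's x, y, z in degrees; "gripper": the finger opening in mm, from 0 to 91.8. A call has 1 to 8 rows; each row is the pose to reach, as a shift and turn from the pose commanded when the call began, along the tool's axes at that moment; what a row does not reach only later rows make up. A row lasts 1/8 s, in which the tool goes at most 62.5 mm and 10.7 degrees, less where a joint would pass 70% of its speed; a pose out of reach is approached as far as the arm can. A call with a gripper value outside its range is refused whole. The fingers move at their own pace and stop on an object; "grip_force" is the grip in N (left out, the last holds). Time passes only in rows, so rows that repeat a pose let the fingers close. It gives the time, the measured TCP pose, the force, the opening and the grip force at its end, in the units of the state.
- manip.observe(): the state, without advancing time (a new reading comes with each control period).
- optics.read_camera(name): name is "side" or "top"; returns (picture, depth): 400x640x3 uint8, red, green, blue; 400x640 float32, m along the optical axis (not along the pixel's ray), 0 where there is no reading.
- optics.camera_params(name): a dict with "fov_y" (degrees; the focal length in pixels is half the picture's height over the tangent of half this angle, whatever the lens; pixels are square), "cx", "cy" (the principal point, pixels), "extrinsics" (4x4, takes a point from camera to world coordinates). Camera axes: x right, y down, z forward; pixel columns grow to the right and rows downward; lengths in m; the calibration is good to about 2 mm. A picture is of the moment at which its call begins. camera_params takes no time and is no camera call.
- manip.hand_in(): hands the job in; it is judged then, once.
The state is a dict: "time": time; "joints": joint angles; "joint_vel": joint speeds; "effort": joint torques, N m; "position": TCP position; "tool_rot": TCP orientation; "contact_force": force on the tool from outside, world axes, zero at the start; "torque": the same for the moment, N m; "gripper_width": finger opening in m; "finger_force": force on a finger pad.
Only numpy, scipy, OpenCV 4.12 (cv2) and the standard library are available. Lean on these libraries where they do the work, as an engineer would, in place of code of your own. Each camera call takes 0.05 s, during which the arm holds its last target. There are 200 camera calls.

## Working session

There is one attempt and no reset: what is moved stays moved. The work goes in short steps, Python scripts to look and compute and a tool call to move; the robot and the scene stay as the last step left them, time stands still between calls to the robot, and variables do not carry over. Pictures are saved under pics/ and viewed, at most 10 in all, crops included, and the job is handed in when it is done.

Besides the shell and the picture viewer there is one more tool, called after "Request:" as name(argument=value, ...) on one line, values as JSON. send_rows: Moves the arm, as the interface text tells. Its arguments: {"type":"object","properties":{"plan":{"type":"array","items":{"type":"object","properties":{"tx":{"type":"number"},"ty":{"type":"number"},"tz":{"type":"number"},"rx":{"type":"number"},"ry":{"type":"number"},"rz":{"type":"number"},"gripper":{"type":"number"}}}},"grip_force":{"type":"number"}},"required":["plan"]}

```bash
mkdir -p pics
cat > h.py <<'E'
import numpy as np,cv2
from station import manip,optics
def cam(n):
    im,d=optics.read_camera(n);p=optics.camera_params(n)
    f=200/np.tan(np.radians(p['fov_y'])/2);v,u=np.mgrid[:400,:640]
    P=np.stack([(u-p['cx'])*d/f,(v-p['cy'])*d/f,d],-1);E=np.array(p['extrinsics'])
    W=P@E[:3,:3].T+E[:3,3];W[d==0]=np.nan
    return im,W
E
python3 - <<'E'
from h import *
s=manip.observe();print({k:np.round(s[k],3) for k in('time','position','tool_rot','contact_force','gripper_width')})
for n in('top','side'):
    im,W=cam(n);np.savez(n+'0.npz',im=im,W=W)
    cv2.imwrite(f'pics/{n}0.png',im[:,:,::-1]);p=optics.camera_params(n);print(n,p['fov_y'],p['cx'],p['cy'],np.round(p['extrinsics'],3).tolist())
E
```

```text
{'time': np.float64(0.0), 'position': array([0.163, 0.603, 0.223]), 'tool_rot': array([-4.150e-01, -3.114e+00,  3.000e-03]), 'contact_force': array([-0.033,  0.293, -0.536]), 'gripper_width': np.float64(0.092)}
top 45.64324767540953 314.2581572801749 203.28123086420527 [[0.028, -0.989, 0.144, 0.393], [-1.0, -0.029, -0.0, -0.295], [0.004, -0.144, -0.99, 1.051], [0.0, 0.0, 0.0, 1.0]]
side 42.61784394120473 321.19223143940627 195.7790699900095 [[-0.995, 0.092, -0.041, 0.575], [0.101, 0.894, -0.437, 0.277], [-0.003, -0.439, -0.899, 1.256], [0.0, 0.0, 0.0, 1.0]]
```

View pics/top0.png

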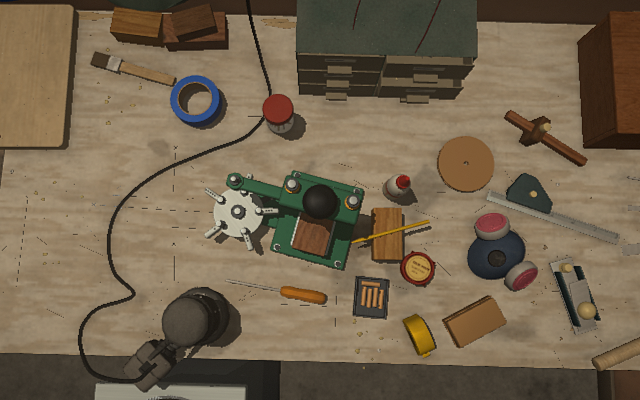

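View pics/side0.png

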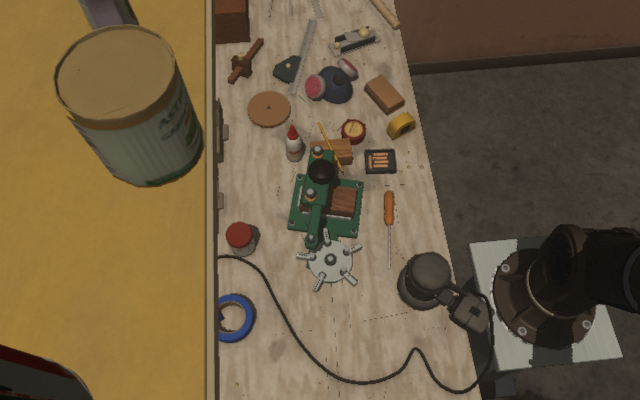

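The top view shows the turret hub near (238,212), the palm pad at (320,200) and the rod arm end at (235,181). The screwdriver lies at (290,292), and a lamp stands at (195,320). Next I'll zoom in on the dots and measure.

Run:
```python
from h import *
t=np.load('top0.npz');s=np.load('side0.npz')
a=cv2.resize(t['im'][160:260,190:370],None,fx=4.4,fy=4.4,interpolation=cv2.INTER_CUBIC)
b=cv2.resize(s['im'][210:300,280:370],None,fx=6.6,fy=6.6,interpolation=cv2.INTER_CUBIC)
cv2.imwrite('pics/t1.png',a[:,:,::-1]);cv2.imwrite('pics/s1.png',b[:,:,::-1])
for n,d in(('top',t),('side',s)):
    W=d['W'];im=d['im'].astype(int)
    z=W[...,2];near=(W[...,0]>.2)&(W[...,0]<.6)&(W[...,1]>-.5)&(W[...,1]<0)
    pad=near&(z>.195)&(z<.225)&(im.max(-1)<70)
    print(n,'pad',pad.sum(),np.round(W[pad].mean(0),4),np.round(W[pad].max(0),4),np.round(W[pad].min(0),4))
    disc=near&(z>.040)&(z<.060)&(im.min(-1)>110)&(np.ptp(im,-1)<30) if 0 else near&(z>.03)&(z<.062)&(np.ptp(im,axis=-1)<25)&(im.min(-1)>90)&(W[...,1]>-.25)
    print('disc',disc.sum(),np.nanmedian(W[disc],0),np.round(W[disc].min(0),3),np.round(W[disc].max(0),3))
    bed=near&(z>.012)&(z<.024)&(im[...,1]>im[...,0]+15)
    r=cv2.minAreaRect(W[bed][:,:2].astype(np.float32)*1000);print('bed',bed.sum(),r)
    ys,xs=np.where(disc)
    # tabs: points 62..90mm from axis estimate
    (cx,cy),R=cv2.minEnclosingCircle(W[disc][:,:2].astype(np.float32));print('circ',cx,cy,R)
```

```text
top pad 1040 [ 0.5203 -0.3058  0.2069] [ 0.5629 -0.242   0.2156] [ 0.4898 -0.3759  0.1951]
disc 349 [ 0.51796551 -0.14271139  0.0546469 ] [ 0.437 -0.25   0.03 ] [ 0.6   -0.062  0.062]
bed 1638 ((515.9435424804688, -273.0964660644531), (219.5550079345703, 183.54286193847656), 76.52413940429688)
circ 0.5089690685272217 -0.15666471421718597 0.10814888775348663
side pad 573 [ 0.5211 -0.2979  0.207 ] [ 0.5619 -0.2401  0.2177] [ 0.4883 -0.3682  0.195 ]
disc 1288 [ 0.51459804 -0.12544872  0.04954747] [ 0.434 -0.25   0.032] [ 0.598 -0.06   0.062]
bed 1108 ((518.8242797851562, -253.67800903320312), (256.99822998046875, 181.41384887695312), 76.97245788574219)
circ 0.5093530416488647 -0.15563732385635376 0.1078789085149765
```

View pics/t1.png

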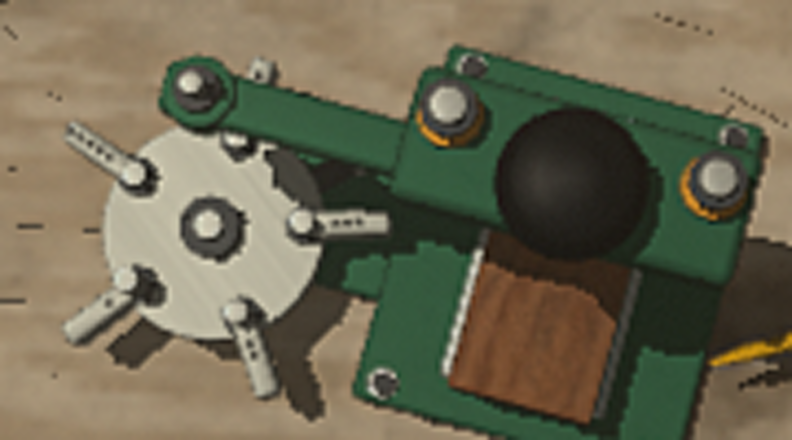

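View pics/s1.png

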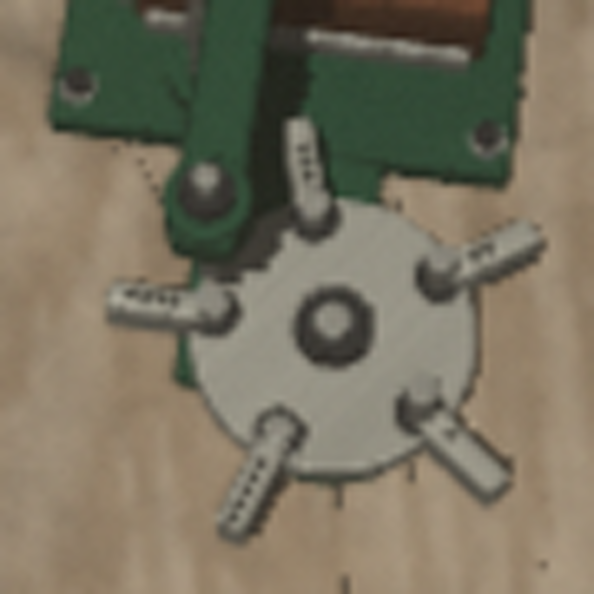

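Seen from above, tab 1 (one dot) is at lower left in the top crop (100,310). Tab 2 is at the bottom (255,360), tab 3 at right (350,220), tab 4 under the rod arm (265,75), and tab 5 at upper left (100,150). So the turret needs two clicks clockwise. Next I'll get the press frame from the post tops and the disc.

```bash
cat >> h.py <<'E'
def ray(n,u,v,z):
    p=optics.camera_params(n);f=200/np.tan(np.radians(p['fov_y'])/2);E=np.array(p['extrinsics'])
    d=E[:3,:3]@[(u-p['cx'])/f,(v-p['cy'])/f,1];o=E[:3,3];return o+d*(z-o[2])/d[2]
E
python3 - <<'E'
from h import *
c=lambda x,y:(x/4.4+190-.4,y/4.4+160-.4)
k=lambda x,y:(x/6.6+280-.4,y/6.6+210-.4)
R=lambda n,q,z:ray(n,*q,z)
L=R('top',c(452,103),.2);r=R('top',c(719,177),.2);d=L-r
yaw=np.arctan2(-d[0],d[1]);print('posts',L,r,np.linalg.norm(d),'yaw',np.degrees(yaw))
A=np.array([[np.cos(yaw),-np.sin(yaw)],[np.sin(yaw),np.cos(yaw)]])
O=(L+r)[:2]/2-A@[.018,-.05];print('O',O,'axis',O+A@[-.045,.115],'rod',O+A@[0,.115])
print('disc top',R('top',c(213,232),.048),'side',R('side',k(334,333),.048))
print('pad top',R('top',c(572,185),.2),'in press',A.T@(R('top',c(572,185),.2)[:2]-O))
for n in('top','side'):
    W=np.load(n+'0.npz')['W'];ax=O+A@[-.045,.115]
    m=(abs(W[...,2]-.048)<.004)&(np.hypot(W[...,0]-ax[0],W[...,1]-ax[1])<.075)
    Q=(W[m][:,:2]-ax)*1000
    m2=np.hypot(*Q.T)<60;print(n,m2.sum(),'bbox mid',(Q[m2].max(0)+Q[m2].min(0))/2,Q[m2].mean(0))
    # tab angles in press frame
    m=(W[...,2]>.047)&(W[...,2]<.064)&(abs(np.hypot(W[...,0]-ax[0],W[...,1]-ax[1])-.074)<.012)
    a=np.sort(np.degrees(np.arctan2(*((W[m][:,:2]-ax)@A).T[::-1]))%360)
    for g in np.split(a,np.where(np.diff(a)>15)[0]+1):print('  tab',len(g),g.mean().round(1))
    m=(W[...,2]>.208);near=m&(np.hypot(W[...,0]-.52,W[...,1]+.30)<.08);print('  pad>208',near.sum(),W[near].mean(0))
W=np.load('top0.npz')['W'];print('lamp',np.round(np.nanmax(W[290:350,160:240].reshape(-1,3),0),3),W[320,190],W[365,155])
m=(W[...,2]>.14)&(W[...,2]<.5)&(W[...,1]>-.25)&(W[...,0]>.2);print('tall stuff',W[m].min(0),W[m].max(0),m.sum())
print('screwdriver',W[292,300],'wax',W[268,418])
E
```

```text
posts [ 0.55297637 -0.25369706  0.2       ] [ 0.52520805 -0.36466166  0.2       ] 0.1143862886389828 yaw -14.049444899654382
O [ 0.53376861 -0.25630537] axis [ 0.51803202 -0.13382125] rod [ 0.56168591 -0.14474541]
disc top [ 0.51481906 -0.13325362  0.048     ] side [ 0.51446028 -0.13214469  0.048     ]
pad top [ 0.52012832 -0.30423752  0.2       ] in press [-0.00159629 -0.04980965]
top 1480 bbox mid [-4.6900881   0.58605016] [-3.98017005  0.03097249]
  tab 10 1.7
  tab 59 72.9
  tab 71 144.9
  tab 69 215.2
  tab 65 285.5
  tab 19 357.4
  pad>208 535 [ 0.52051954 -0.30437348  0.21077314]
side 982 bbox mid [ 0.2524871  -1.19422111] [-2.87769986  3.22383374]
  tab 22 2.7
  tab 51 74.5
  tab 52 144.3
  tab 48 212.7
  tab 42 284.6
  tab 21 357.5
  pad>208 293 [ 0.51857264 -0.30121734  0.21129923]
lamp [0.351 0.036 0.15 ] [ 0.29942443 -0.07080454  0.14791209] [ 0.21429189 -0.00701892  0.13127163]
tall stuff [ 0.20015359 -0.24972905  0.14001597] [0.74835667 0.00999899 0.47172736] 3036
screwdriver [ 0.35092482 -0.26971247  0.02124838] wax [ 0.40857304 -0.51867652  0.034102  ]
```

```bash
cat >> h.py <<'E'
from scipy.spatial.transform import Rotation as Ro
C=np.array([.515,-.133]);YAW=np.radians(-14.3)
def P(th,r,z):a=np.radians(th)+YAW;return np.array([C[0]+r*np.cos(a),C[1]+r*np.sin(a),z])
def rel(*pts):
    s=manip.observe();M=Ro.from_rotvec(s['tool_rot'])
    for p in pts:print(np.round(M.inv().apply(np.array(p)-s['position'])*1000,1))
E
python3 -c "
from h import *
rel([.45,.3,.25],P(182,.078,.25),P(182,.078,.053))"
```

```text
[-355.7 -217.3  -27. ]
[-453.9 -622.1  -26.4]
[-453.9 -621.8  170.6]
```

Request:
send_rows(plan=[{"tx":-60,"ty":-35,"tz":-27,"gripper":0},{"tx":-110,"ty":-65,"tz":-27,"gripper":0},{"tx":-160,"ty":-95,"tz":-27,"gripper":0},{"tx":-210,"ty":-125,"tz":-27,"gripper":0},{"tx":-260,"ty":-155,"tz":-27,"gripper":0},{"tx":-310,"ty":-190,"tz":-27,"gripper":0},{"tx":-356,"ty":-217,"tz":-27,"gripper":0},{"tx":-356,"ty":-217,"tz":-27,"gripper":0}], grip_force=5)

```text
invalid input
```

Request:
send_rows(plan=[{"tx":-12,"ty":-48,"rz":8},{"tx":-24,"ty":-98,"rz":16},{"tx":-36,"ty":-150,"rz":24},{"tx":-50,"ty":-205,"rz":32},{"tx":-63,"ty":-260,"rz":35},{"tx":-76,"ty":-315,"rz":35},{"tx":-88,"ty":-365,"rz":35},{"tx":-98,"ty":-405,"rz":35}])

```text
invalid input
```

```bash
python3 -c "
from h import *
s=manip.observe();print(s['time'],s['position'],s['contact_force'],s['gripper_width'],s['joints'])
M=Ro.from_rotvec(s['tool_rot']).as_matrix();print(M.round(3))
rel(P(182,.078,.25),P(182,.078,.053),*[P(t,.077,.053) for t in range(172,108,-6)],P(116,.125,.053))"
```

```text
0.1 [0.16353909 0.6027645  0.2226205 ] [-0.60386785  0.40679134  0.14318501] 0.09192490123814948 [-1.40859274  0.43518137  0.02499533  1.57396935 -0.01154463  1.13400018
 -0.0750942 ]
[[-0.965  0.262 -0.   ]
 [ 0.262  0.965 -0.001]
 [-0.    -0.001 -1.   ]]
[-453.9 -622.1  -26.4]
[-453.9 -621.8  170.6]
[-455.4 -608.3  170.6]
[-456.8 -600.4  170.5]
[-459.  -592.6  170.5]
[-462.1 -585.2  170.5]
[-465.9 -578.1  170.5]
[-470.4 -571.4  170.5]
[-475.6 -565.2  170.5]
[-481.4 -559.6  170.5]
[-487.8 -554.7  170.5]
[-494.6 -550.4  170.5]
[-501.8 -546.9  170.5]
[-475.3 -506.4  170.4]
```

Maybe every key is required in each row. I'll retry with full rows.

Request:
send_rows(plan=[{"tx":-60,"ty":-35,"tz":-27,"rx":0,"ry":0,"rz":0,"gripper":0},{"tx":-110,"ty":-65,"tz":-27,"rx":0,"ry":0,"rz":0,"gripper":0},{"tx":-160,"ty":-95,"tz":-27,"rx":0,"ry":0,"rz":0,"gripper":0},{"tx":-210,"ty":-125,"tz":-27,"rx":0,"ry":0,"rz":0,"gripper":0},{"tx":-260,"ty":-155,"tz":-27,"rx":0,"ry":0,"rz":0,"gripper":0},{"tx":-310,"ty":-190,"tz":-27,"rx":0,"ry":0,"rz":0,"gripper":0},{"tx":-356,"ty":-217,"tz":-27,"rx":0,"ry":0,"rz":0,"gripper":0},{"tx":-356,"ty":-217,"tz":-27,"rx":0,"ry":0,"rz":0,"gripper":0}], grip_force=5)

```text
time: 1.1
position: [0.4535, 0.2961, 0.2502]
tool_rot: [0.427, 3.111, -0.003]
contact_force: [-0.9, 0.3, 1.2]
gripper_width: 0.016
finger_force: 0.0
```

Request:
send_rows(plan=[{"tx":-12,"ty":-48,"tz":0,"rx":0,"ry":0,"rz":8,"gripper":0},{"tx":-24,"ty":-98,"tz":0,"rx":0,"ry":0,"rz":16,"gripper":0},{"tx":-36,"ty":-150,"tz":0,"rx":0,"ry":0,"rz":24,"gripper":0},{"tx":-50,"ty":-205,"tz":0,"rx":0,"ry":0,"rz":32,"gripper":0},{"tx":-63,"ty":-260,"tz":0,"rx":0,"ry":0,"rz":35,"gripper":0},{"tx":-76,"ty":-315,"tz":0,"rx":0,"ry":0,"rz":35,"gripper":0},{"tx":-88,"ty":-365,"tz":0,"rx":0,"ry":0,"rz":35,"gripper":0},{"tx":-98,"ty":-405,"tz":0,"rx":0,"ry":0,"rz":35,"gripper":0}], grip_force=5)

```text
time: 2.1
position: [0.4385, -0.117, 0.2503]
tool_rot: [-1.332, -2.845, -0.001]
contact_force: [0.8, -0.4, -1.1]
gripper_width: 0.0006
finger_force: 0.0
```

```bash
python3 -c "
from h import *
s=manip.observe();print(s['time'],s['position'],s['contact_force'],s['gripper_width'],s['joints'])
M=Ro.from_rotvec(s['tool_rot']).as_matrix();print(M.round(3))
rel(P(182,.078,.25),P(182,.078,.053),*[P(t,.077,.053) for t in range(172,108,-6)],P(116,.125,.053))
im,W=cam('side');cv2.imwrite('pics/s2.png',cv2.resize(im[180:330,240:470],None,fx=3.4,fy=3.4)[:,:,::-1])"
```

```text
2.1 [ 0.43854308 -0.117016    0.25032177] [ 0.80725656 -0.38645667 -1.07447062] 0.0006102675813078268 [-0.35108764  0.12174964  0.5601051   1.96189215 -0.07375599  1.07750708
  0.93580618]
[[-0.641  0.768  0.   ]
 [ 0.768  0.641  0.   ]
 [ 0.     0.    -1.   ]]
[0.3 0.6 0.3]
[  0.3   0.5 197.3]
[  6.8  12.4 197.3]
[ 10.2  19.7 197.3]
[ 12.8  27.4 197.3]
[ 14.6  35.2 197.3]
[ 15.5  43.2 197.3]
[ 15.7  51.3 197.3]
[ 14.9  59.3 197.3]
[ 13.4  67.2 197.3]
[ 11.   74.9 197.3]
[  7.8  82.3 197.4]
[  3.9  89.4 197.4]
[ 48.9 107.3 197.4]
```

View pics/s2.png

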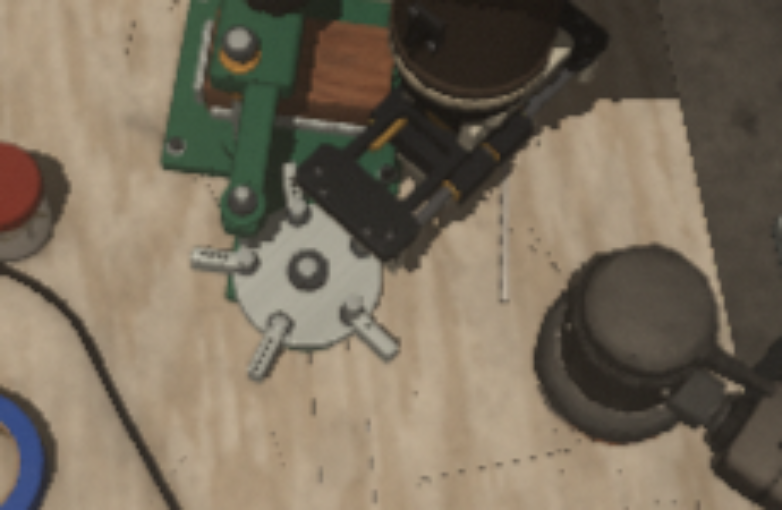

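The picture shows the gripper over the tab 1/tab 2 gap, as planned; the lamp at (640,340) is well clear. I'll descend now, slowing near the end.

Request:
send_rows(plan=[{"tx":2.5,"ty":-1.5,"tz":50,"rx":0,"ry":0,"rz":0,"gripper":0},{"tx":2.5,"ty":-1.5,"tz":100,"rx":0,"ry":0,"rz":0,"gripper":0},{"tx":2.5,"ty":-1.5,"tz":130,"rx":0,"ry":0,"rz":0,"gripper":0},{"tx":2.5,"ty":-1.5,"tz":150,"rx":0,"ry":0,"rz":0,"gripper":0},{"tx":2.5,"ty":-1.5,"tz":170,"rx":0,"ry":0,"rz":0,"gripper":0},{"tx":2.5,"ty":-1.5,"tz":185,"rx":0,"ry":0,"rz":0,"gripper":0},{"tx":2.5,"ty":-1.5,"tz":197,"rx":0,"ry":0,"rz":0,"gripper":0},{"tx":2.5,"ty":-1.5,"tz":197,"rx":0,"ry":0,"rz":0,"gripper":0}], grip_force=5)

```text
time: 3.15
position: [0.4358, -0.1147, 0.0528]
tool_rot: [-1.331, -2.844, 0.001]
contact_force: [-0.3, -0.2, -0.1]
gripper_width: 0.0004
finger_force: 0.0
```

Request:
send_rows(plan=[{"tx":4,"ty":8,"tz":0,"rx":0,"ry":0,"rz":0,"gripper":0},{"tx":5,"ty":15,"tz":0,"rx":0,"ry":0,"rz":0,"gripper":0},{"tx":8,"ty":21,"tz":0,"rx":0,"ry":0,"rz":0,"gripper":0},{"tx":9,"ty":26,"tz":0,"rx":0,"ry":0,"rz":0,"gripper":0},{"tx":11,"ty":31,"tz":0,"rx":0,"ry":0,"rz":0,"gripper":0},{"tx":12,"ty":36,"tz":0,"rx":0,"ry":0,"rz":0,"gripper":0},{"tx":12,"ty":40,"tz":0,"rx":0,"ry":0,"rz":0,"gripper":0},{"tx":13,"ty":44,"tz":0,"rx":0,"ry":0,"rz":0,"gripper":0}], grip_force=5)

```text
time: 4.15
position: [0.4619, -0.0767, 0.0533]
tool_rot: [1.332, 2.845, -0.0]
contact_force: [0.1, -0.0, -0.2]
gripper_width: 0.0002
finger_force: 0.0
```

Request:
send_rows(plan=[{"tx":0,"ty":4,"tz":0,"rx":0,"ry":0,"rz":0,"gripper":0},{"tx":0,"ty":8,"tz":0,"rx":0,"ry":0,"rz":0,"gripper":0},{"tx":0,"ty":12,"tz":0,"rx":0,"ry":0,"rz":0,"gripper":0},{"tx":-1,"ty":16,"tz":0,"rx":0,"ry":0,"rz":0,"gripper":0}], grip_force=5)

```text
time: 4.65
position: [0.4748, -0.0672, 0.0533]
tool_rot: [-1.332, -2.845, -0.0]
contact_force: [-0.0, 0.7, -0.6]
gripper_width: 0.0006
finger_force: 0.0
```

```bash
cat >> h.py <<'E'
def tabs():
    for n in('top','side'):
        im,W=cam(n);D=W[...,:2]-C;r=np.hypot(D[...,0],D[...,1])
        m=(W[...,2]>.047)&(W[...,2]<.064)&(abs(r-.074)<.012)
        a=np.sort((np.degrees(np.arctan2(D[...,1],D[...,0])-YAW)%360)[m])
        print(n,[(len(g),g.mean().round(1)) for g in np.split(a,np.where(np.diff(a)>10)[0]+1)])
    return im,W
E
python3 -c "
from h import *
s=manip.observe();print(s['time'],s['position'],s['contact_force'])
im,W=tabs();cv2.imwrite('pics/s3.png',cv2.resize(im[180:330,240:470],None,fx=3.4,fy=3.4)[:,:,::-1])"
```

```text
4.65 [ 0.47476683 -0.06716946  0.05332408] [-0.0315037   0.68908762 -0.59522306]
top [(10, np.float64(1.9)), (62, np.float64(70.8)), (66, np.float64(216.8)), (70, np.float64(288.1)), (19, np.float64(357.5))]
side [(28, np.float64(3.1)), (1, np.float64(67.4)), (38, np.float64(287.6)), (24, np.float64(357.9))]
```

View pics/s3.png

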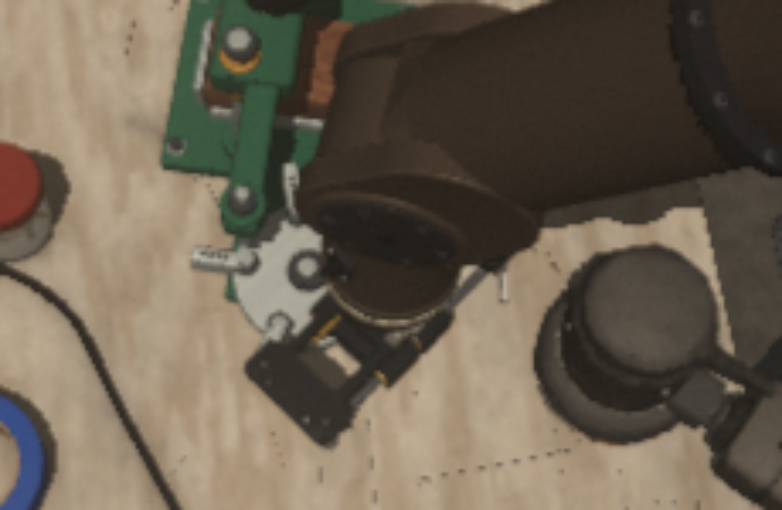

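```bash
python3 -c "
from h import *
im,W=cam('top');b,_=cam('side')
a=cv2.resize(im[165:255,195:285],(400,400),interpolation=cv2.INTER_CUBIC);b=cv2.resize(b[215:275,290:350],(400,400),interpolation=cv2.INTER_CUBIC)
cv2.imwrite('pics/z.png',np.hstack([a,b])[:,:,::-1])"
```

```text
(no output)
```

View pics/z.png

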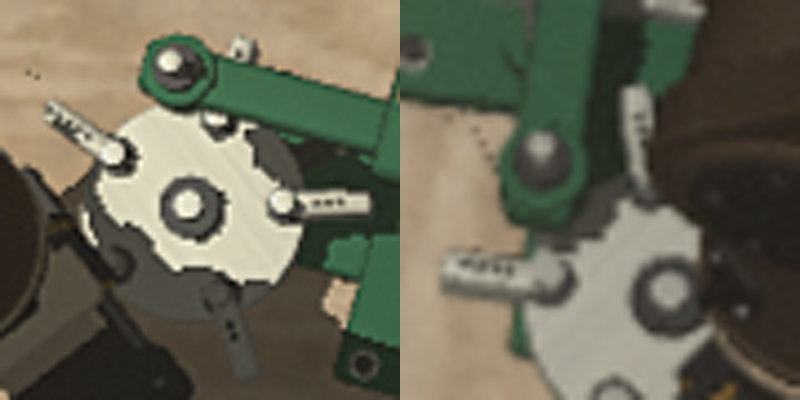

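```bash
python3 -c "
from h import *
s=manip.observe();p=s['position'];M=Ro.from_rotvec(s['tool_rot']);print(p,M.as_matrix().round(3),s['joints'])
for n in('top','side'):
    im,W=cam(n)
    q=optics.camera_params(n);f=200/np.tan(np.radians(q['fov_y'])/2);E=np.linalg.inv(q['extrinsics'])
    for pt in (p,[*p[:2],.036],P(144,.086,.044)):
        c=E@[*pt,1];print(n,(q['cx']+f*c[0]/c[2],q['cy']+f*c[1]/c[2]))
    L=M.inv().apply(W.reshape(-1,3)-p)*1000
    dark=im.reshape(-1,3).max(1)<90
    m=dark&(abs(L[:,0])<60)&(abs(L[:,1])<120)&(L[:,2]<30)
    for a,b in((-30,30),(-60,-30),(-90,-60),(-150,-90),(-300,-150)):
        k=m&(L[:,2]>a)&(L[:,2]<=b);print(a,b,k.sum(),L[k].min(0).round() if k.any() else '',L[k].max(0).round() if k.any() else '')
"
```

```text
[ 0.47456683 -0.06737164  0.05329985] [[-0.64   0.768 -0.   ]
 [ 0.768  0.64  -0.   ]
 [ 0.    -0.    -1.   ]] [-0.30832022  0.45727035  0.44729135  2.13247243 -0.33557253  0.61845818
  1.07004589]
top (np.float64(205.30575372161326), np.float64(230.11228023258786))
top (np.float64(207.1067939761037), np.float64(230.82199637793673))
top (np.float64(205.60932171429903), np.float64(237.32192501461242))
-30 30 471 [-60. -93. -28.] [-23.  62.  19.]
-60 -30 0  
-90 -60 104 [-38. -88. -90.] [ 29.  46. -71.]
-150 -90 1128 [ -38.  -96. -149.] [ 36.  94. -90.]
-300 -150 1213 [ -44.  -52. -299.] [  35.    9. -150.]
side (np.float64(349.60291146187745), np.float64(283.23284795401753))
side (np.float64(349.27152399087544), np.float64(285.2552997354767))
side (np.float64(355.38252960823024), np.float64(283.9509988755028))
-30 30 32 [-57.   9.  -6.] [-28.  72.  19.]
-60 -30 0  
-90 -60 147 [-34. -82. -90.] [ 37.  59. -69.]
-150 -90 921 [ -34.  -90. -133.] [ 38.  93. -90.]
-300 -150 613 [ -34.  -43. -300.] [  44.   53. -166.]
```

```bash
python3 -c "
from h import *
q=optics.camera_params('top');f=200/np.tan(np.radians(q['fov_y'])/2);E=np.linalg.inv(q['extrinsics'])
def px(p):
    c=E@[*p,1];return q['cx']+f*c[0]/c[2],q['cy']+f*c[1]/c[2]
a=np.load('top0.npz')['im'];b,W=cam('top')
cv2.imwrite('top1.png',b[:,:,::-1])
def strips(im):
    o=[]
    for t in (72,144,216,288):
        S=np.zeros((12,26,3),np.uint8)
        mp=np.array([[px(P(t+np.degrees(np.arctan2(w,r)),np.hypot(w,r)/1000,.056)) for r in np.linspace(38,92,54)] for w in np.linspace(14,-14,28)],np.float32)
        o.append(cv2.remap(im,mp[...,0],mp[...,1],cv2.INTER_CUBIC))
    return np.hstack(o)
v=np.vstack([strips(a),strips(b)]);cv2.imwrite('pics/st.png',cv2.resize(v,None,fx=3.7,fy=6)[:,:,::-1])
for im,d in((a,np.load('top0.npz')['W']),(b,W)):
    D=d[...,:2]-C;r=np.hypot(D[...,0],D[...,1]);m=(d[...,2]>.047)&(d[...,2]<.064)&(abs(r-.074)<.012)
    x=np.sort((np.degrees(np.arctan2(D[...,1],D[...,0])-YAW)%360)[m]);print([(len(g),g.mean().round(1)) for g in np.split(x,np.where(np.diff(x)>10)[0]+1)])
"
```

```text
[(9, np.float64(1.7)), (61, np.float64(70.8)), (67, np.float64(143.7)), (67, np.float64(216.8)), (70, np.float64(288.1)), (17, np.float64(357.6))]
[(10, np.float64(1.7)), (61, np.float64(70.9)), (67, np.float64(216.8)), (72, np.float64(288.1)), (17, np.float64(357.3))]
```

View pics/st.png

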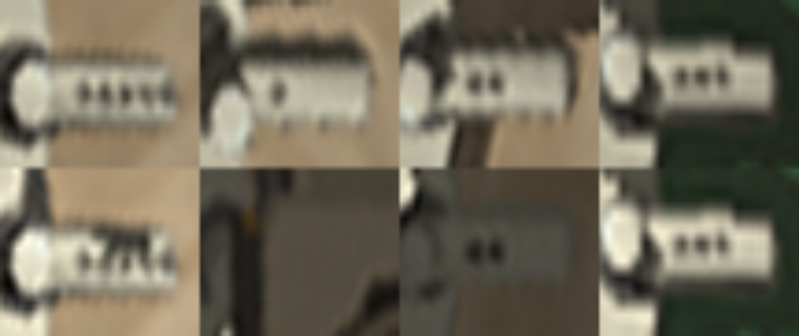

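The strips show the turret hasn't moved: the dots are still 5/1/2/3 at the same angles. The fingertip passed the one-dot tab without moving it. I'll back off and probe.

Request:
send_rows(plan=[{"tx":1,"ty":-4,"tz":0,"rx":0,"ry":0,"rz":0,"gripper":0},{"tx":1,"ty":-8,"tz":0,"rx":0,"ry":0,"rz":0,"gripper":0},{"tx":1,"ty":-12,"tz":0,"rx":0,"ry":0,"rz":0,"gripper":0}], grip_force=5)

```text
time: 5.38
position: [0.4644, -0.0745, 0.0534]
tool_rot: [-1.332, -2.845, -0.0]
contact_force: [0.0, 0.4, 0.2]
gripper_width: 0.0003
finger_force: 0.0
```

```bash
python3 -c "
from h import *
s=manip.observe();print(s['time'],s['position'],s['contact_force'],s['torque'],s['gripper_width'])
tabs()
im,W=cam('side');im2,W2=cam('top')
M=Ro.from_rotvec(s['tool_rot'])
for w in(W,W2):
    L=M.inv().apply(w.reshape(-1,3)-s['position'])*1000
    k=(abs(L[:,0])<25)&(abs(L[:,1])<60)&(L[:,2]<40)&(L[:,2]>-68);print(k.sum(),L[k].round()[::9].tolist())
"
```

```text
5.375 [ 0.46436835 -0.07453061  0.05335748] [0.03464447 0.41404115 0.18966247] [-0.02239198  0.0162005  -0.02902093] 0.0003150863500110396
top [(9, np.float64(1.9)), (62, np.float64(70.8)), (68, np.float64(216.9)), (71, np.float64(288.1)), (19, np.float64(357.7))]
side [(28, np.float64(2.6)), (36, np.float64(71.5)), (41, np.float64(287.3)), (19, np.float64(357.7))]
6 [[-24.0, 11.0, 7.0]]
0 []
```

```bash
python3 -c "
from h import *
rel(P(164,.082,.053),P(182,.081,.053))"
```

```text
[ -0.2 -26.8   0.4]
[-13.3 -48.7   0.4]
```

Request:
send_rows(plan=[{"tx":1,"ty":-13,"tz":0,"rx":0,"ry":0,"rz":0,"gripper":0},{"tx":0,"ty":-26,"tz":0,"rx":0,"ry":0,"rz":0,"gripper":0},{"tx":-6,"ty":-38,"tz":0,"rx":0,"ry":0,"rz":0,"gripper":0},{"tx":-13,"ty":-48,"tz":0,"rx":0,"ry":0,"rz":0,"gripper":0},{"tx":-13,"ty":-48,"tz":6,"rx":0,"ry":0,"rz":0,"gripper":0},{"tx":-13,"ty":-48,"tz":10,"rx":0,"ry":0,"rz":0,"gripper":0},{"tx":-13,"ty":-48,"tz":14,"rx":0,"ry":0,"rz":0,"gripper":0},{"tx":-13,"ty":-48,"tz":14,"rx":0,"ry":0,"rz":0,"gripper":0}], grip_force=5)

```text
time: 6.58
position: [0.436, -0.1146, 0.0389]
tool_rot: [-1.331, -2.845, 0.0]
contact_force: [-0.7, 0.0, 0.6]
gripper_width: 0.0005
finger_force: 0.0
```

```bash
python3 -c "
from h import *
s=manip.observe();print(s['time'],s['position'],s['contact_force'])
tabs()
M=Ro.from_rotvec(s['tool_rot'])
for n in('top','side'):
    im,W=cam(n)
    L=M.inv().apply(W.reshape(-1,3)-s['position'])*1000
    k=(abs(L[:,0])<45)&(abs(L[:,1])<100)&(W.reshape(-1,3)[:,2]>.065);q=L[k];print(n,k.sum(),'lowest',q[np.argsort(-q[:,2])[:200:10]].round().tolist())
    cv2.imwrite(f'{n}2.png',im[:,:,::-1])
"
```

```text
6.575 [ 0.43601003 -0.1146314   0.03888854] [-0.68759088  0.02157241  0.62570045]
top [(10, np.float64(1.9)), (62, np.float64(70.8)), (66, np.float64(216.8)), (71, np.float64(288.1)), (18, np.float64(357.3))]
side [(27, np.float64(2.8)), (53, np.float64(72.5)), (2, np.float64(175.2)), (40, np.float64(287.3)), (22, np.float64(357.8))]
top 11536 lowest [[-38.0, -85.0, -74.0], [-38.0, 80.0, -81.0], [-30.0, -65.0, -84.0], [-31.0, -48.0, -85.0], [-31.0, -58.0, -86.0], [-30.0, 57.0, -87.0], [-28.0, 68.0, -87.0], [-37.0, -31.0, -87.0], [-31.0, 58.0, -88.0], [-30.0, -47.0, -89.0], [-30.0, -50.0, -89.0], [-35.0, -22.0, -91.0], [-27.0, -11.0, -92.0], [-37.0, -7.0, -93.0], [-28.0, -9.0, -93.0], [-32.0, -13.0, -94.0], [-37.0, -4.0, -94.0], [-35.0, 9.0, -96.0], [-38.0, 83.0, -99.0], [-38.0, 87.0, -105.0]]
side 5166 lowest [[-4.0, 28.0, -65.0], [-14.0, 28.0, -74.0], [37.0, -27.0, -78.0], [37.0, 5.0, -79.0], [-11.0, 28.0, -81.0], [31.0, -46.0, -83.0], [11.0, 29.0, -84.0], [28.0, -43.0, -84.0], [27.0, 30.0, -85.0], [29.0, 52.0, -86.0], [29.0, 35.0, -86.0], [-8.0, 28.0, -87.0], [29.0, -49.0, -87.0], [37.0, -81.0, -88.0], [29.0, -66.0, -88.0], [32.0, -55.0, -88.0], [-31.0, 24.0, -89.0], [28.0, 34.0, -90.0], [29.0, -54.0, -90.0], [30.0, 30.0, -91.0]]
```

Request:
send_rows(plan=[{"tx":0,"ty":0,"tz":3,"rx":0,"ry":0,"rz":0,"gripper":0},{"tx":0,"ty":0,"tz":5,"rx":0,"ry":0,"rz":0,"gripper":0},{"tx":0,"ty":0,"tz":5,"rx":0,"ry":0,"rz":0,"gripper":0}], grip_force=5)

```text
time: 7.15
position: [0.436, -0.1149, 0.0342]
tool_rot: [-1.332, -2.845, 0.0]
contact_force: [0.6, 0.9, -0.8]
gripper_width: 0.0006
finger_force: 0.0
```

Request:
send_rows(plan=[{"tx":2,"ty":8,"tz":0,"rx":0,"ry":0,"rz":0,"gripper":0},{"tx":4,"ty":14,"tz":0,"rx":0,"ry":0,"rz":0,"gripper":0},{"tx":7,"ty":20,"tz":0,"rx":0,"ry":0,"rz":0,"gripper":0},{"tx":9,"ty":26,"tz":0,"rx":0,"ry":0,"rz":0,"gripper":0},{"tx":11,"ty":30,"tz":0,"rx":0,"ry":0,"rz":0,"gripper":0},{"tx":12,"ty":34,"tz":0,"rx":0,"ry":0,"rz":0,"gripper":0}], grip_force=5)

```text
time: 7.9
position: [0.4543, -0.0844, 0.0343]
tool_rot: [-1.333, -2.845, 0.001]
contact_force: [-2.4, -7.0, 0.5]
gripper_width: 0.0003
finger_force: 3.1
```

```bash
python3 -c "
from h import *
s=manip.observe();print(s['time'],s['position'],s['contact_force'],s['torque'])
tabs()"
```

```text
7.9 [ 0.45434107 -0.08441584  0.03428278] [-2.43436967 -6.95755972  0.47632611] [-1.53932937  0.53205189 -0.06632029]
top [(1, np.float64(0.6)), (60, np.float64(66.7)), (68, np.float64(212.4)), (67, np.float64(284.3)), (26, np.float64(355.1))]
side [(5, np.float64(0.6)), (54, np.float64(68.4)), (39, np.float64(137.9)), (42, np.float64(282.5)), (46, np.float64(355.4))]
```

Contact now: the turret has moved by about −4°. So the real fingertip ends roughly 20 mm higher than the stated figure. I'll keep pushing along the arc.

Request:
send_rows(plan=[{"tx":0,"ty":3,"tz":0,"rx":0,"ry":0,"rz":0,"gripper":0},{"tx":1,"ty":6,"tz":0,"rx":0,"ry":0,"rz":0,"gripper":0},{"tx":1,"ty":9,"tz":0,"rx":0,"ry":0,"rz":0,"gripper":0},{"tx":1,"ty":12,"tz":0,"rx":0,"ry":0,"rz":0,"gripper":0}], grip_force=5)

```text
time: 8.5
position: [0.463, -0.0755, 0.0342]
tool_rot: [-1.332, -2.845, 0.001]
contact_force: [-3.0, -6.6, 0.7]
gripper_width: 0.0003
finger_force: 3.2
```

Request:
send_rows(plan=[{"tx":0,"ty":3,"tz":0,"rx":0,"ry":0,"rz":0,"gripper":0},{"tx":0,"ty":6,"tz":0,"rx":0,"ry":0,"rz":0,"gripper":0},{"tx":0,"ty":9,"tz":0,"rx":0,"ry":0,"rz":0,"gripper":0},{"tx":-1,"ty":12,"tz":0,"rx":0,"ry":0,"rz":0,"gripper":0}], grip_force=5)

```text
time: 9.0
position: [0.4728, -0.0684, 0.0342]
tool_rot: [-1.332, -2.845, 0.0]
contact_force: [-1.9, -1.8, 0.3]
gripper_width: 0.0002
finger_force: 1.1
```

```bash
python3 -c "
from h import *
s=manip.observe();print(s['time'],s['position'],s['contact_force'],s['torque'])
tabs()
rel(*[P(t,.077,.034) for t in (132,126,120,114)],P(116,.13,.034))"
```

```text
9.0 [ 0.47281563 -0.06840946  0.03421717] [-1.9081718  -1.83685836  0.26185742] [-0.39645262  0.40548858 -0.03334874]
top [(64, np.float64(46.5)), (26, np.float64(193.3)), (68, np.float64(264.3)), (7, np.float64(337.1))]
side [(51, np.float64(47.6)), (44, np.float64(117.5)), (19, np.float64(336.4))]
[-1.1  6.1  0.4]
[-3.2 13.9  0.4]
[-6.1 21.4  0.4]
[-9.8 28.6  0.4]
[38.2 51.3  0.4]
```

Request:
send_rows(plan=[{"tx":0,"ty":3,"tz":0,"rx":0,"ry":0,"rz":0,"gripper":0},{"tx":-1,"ty":6,"tz":0,"rx":0,"ry":0,"rz":0,"gripper":0},{"tx":-2,"ty":9,"tz":0,"rx":0,"ry":0,"rz":0,"gripper":0},{"tx":-3,"ty":12,"tz":0,"rx":0,"ry":0,"rz":0,"gripper":0},{"tx":-4,"ty":15,"tz":0,"rx":0,"ry":0,"rz":0,"gripper":0},{"tx":-5,"ty":17,"tz":0,"rx":0,"ry":0,"rz":0,"gripper":0}], grip_force=5)

```text
time: 9.85
position: [0.4891, -0.0616, 0.0342]
tool_rot: [-1.332, -2.845, 0.001]
contact_force: [-3.3, -2.2, 0.9]
gripper_width: 0.0004
finger_force: 1.7
```

```bash
python3 -c "
from h import *
s=manip.observe();print(s['time'],s['position'],s['contact_force'])
tabs()
rel(P(122,.13,.034))"
```

```text
9.85 [ 0.48907239 -0.06156751  0.03422166] [-3.34125404 -2.16498222  0.90137834]
top [(21, np.float64(35.1)), (65, np.float64(251.0)), (3, np.float64(317.5))]
side [(54, np.float64(35.3)), (34, np.float64(105.3))]
[49.  23.2  0.2]
```

Request:
send_rows(plan=[{"tx":-1,"ty":2,"tz":0,"rx":0,"ry":0,"rz":0,"gripper":0},{"tx":-2,"ty":4,"tz":0,"rx":0,"ry":0,"rz":0,"gripper":0},{"tx":-2,"ty":4,"tz":0,"rx":0,"ry":0,"rz":0,"gripper":0}], grip_force=5)

```text
time: 10.32
position: [0.4944, -0.0603, 0.0345]
tool_rot: [1.331, 2.845, 0.001]
contact_force: [0.2, 0.6, 0.1]
gripper_width: 0.0007
finger_force: 0.0
```

```bash
python3 -c "
from h import *
s=manip.observe();print(s['time'],s['position'],s['contact_force'])
tabs()
rel(P(122,.13,.034))"
```

```text
10.325 [ 0.49443132 -0.0602685   0.03446482] [0.17858602 0.62094272 0.14841121]
top [(3, np.float64(25.8)), (69, np.float64(243.1)), (19, np.float64(312.4))]
side [(53, np.float64(25.8)), (43, np.float64(96.0)), (1, np.float64(307.0))]
[51.2 18.6  0.4]
```

Request:
send_rows(plan=[{"tx":25,"ty":9,"tz":0,"rx":0,"ry":0,"rz":0,"gripper":0},{"tx":51,"ty":18,"tz":0,"rx":0,"ry":0,"rz":0,"gripper":0},{"tx":51,"ty":18,"tz":-50,"rx":0,"ry":0,"rz":0,"gripper":0},{"tx":51,"ty":18,"tz":-80,"rx":0,"ry":0,"rz":0,"gripper":0},{"tx":51,"ty":18,"tz":-80,"rx":0,"ry":0,"rz":0,"gripper":0}], grip_force=5)

```text
time: 11.05
position: [0.4764, -0.0096, 0.1163]
tool_rot: [1.33, 2.842, 0.005]
contact_force: [-0.4, 0.1, 0.9]
gripper_width: 0.0004
finger_force: 0.0
```

```bash
python3 -c "
from h import *
s=manip.observe();print(s['time'],s['position'],s['contact_force'])
tabs()
rel(P(182,.081,.114),P(182,.081,.034))"
```

```text
11.05 [ 0.47640873 -0.0095615   0.11627139] [-0.40754904  0.11408082  0.91304382]
top [(13, np.float64(2.0)), (62, np.float64(71.6)), (65, np.float64(144.9)), (68, np.float64(217.6)), (72, np.float64(288.8)), (16, np.float64(357.7))]
side [(37, np.float64(3.3)), (52, np.float64(73.6)), (39, np.float64(288.0)), (15, np.float64(358.1))]
[-56.6 -97.9   0.1]
[-56.6 -98.   80.1]
```

First click done. I'll repeat the push on the next tab.

Request:
send_rows(plan=[{"tx":-25,"ty":-48,"tz":0,"rx":0,"ry":0,"rz":0,"gripper":0},{"tx":-57,"ty":-98,"tz":0,"rx":0,"ry":0,"rz":0,"gripper":0},{"tx":-57,"ty":-98,"tz":0,"rx":0,"ry":0,"rz":0,"gripper":0},{"tx":-57,"ty":-98,"tz":30,"rx":0,"ry":0,"rz":0,"gripper":0},{"tx":-57,"ty":-98,"tz":50,"rx":0,"ry":0,"rz":0,"gripper":0},{"tx":-57,"ty":-98,"tz":70,"rx":0,"ry":0,"rz":0,"gripper":0},{"tx":-57,"ty":-98,"tz":81,"rx":0,"ry":0,"rz":0,"gripper":0},{"tx":-57,"ty":-98,"tz":81,"rx":0,"ry":0,"rz":0,"gripper":0}], grip_force=5)

```text
time: 12.15
position: [0.4354, -0.116, 0.0324]
tool_rot: [-1.331, -2.843, 0.001]
contact_force: [-0.2, 0.8, 0.3]
gripper_width: 0.0004
finger_force: 0.0
```

Request:
send_rows(plan=[{"tx":2,"ty":8,"tz":0,"rx":0,"ry":0,"rz":0,"gripper":0},{"tx":4,"ty":14,"tz":0,"rx":0,"ry":0,"rz":0,"gripper":0},{"tx":7,"ty":20,"tz":0,"rx":0,"ry":0,"rz":0,"gripper":0},{"tx":9,"ty":26,"tz":0,"rx":0,"ry":0,"rz":0,"gripper":0},{"tx":11,"ty":30,"tz":0,"rx":0,"ry":0,"rz":0,"gripper":0},{"tx":12,"ty":34,"tz":0,"rx":0,"ry":0,"rz":0,"gripper":0},{"tx":12,"ty":37,"tz":0,"rx":0,"ry":0,"rz":0,"gripper":0},{"tx":13,"ty":40,"tz":0,"rx":0,"ry":0,"rz":0,"gripper":0}], grip_force=5)

```text
time: 13.15
position: [0.4581, -0.0813, 0.0332]
tool_rot: [-1.333, -2.844, 0.001]
contact_force: [-1.1, -2.5, -0.8]
gripper_width: 0.0005
finger_force: 1.2
```

Request:
send_rows(plan=[{"tx":0,"ty":3,"tz":0,"rx":0,"ry":0,"rz":0,"gripper":0},{"tx":0,"ty":6,"tz":0,"rx":0,"ry":0,"rz":0,"gripper":0},{"tx":0,"ty":9,"tz":0,"rx":0,"ry":0,"rz":0,"gripper":0},{"tx":0,"ty":12,"tz":0,"rx":0,"ry":0,"rz":0,"gripper":0},{"tx":-1,"ty":15,"tz":0,"rx":0,"ry":0,"rz":0,"gripper":0},{"tx":-1,"ty":18,"tz":0,"rx":0,"ry":0,"rz":0,"gripper":0}], grip_force=5)

```text
time: 13.9
position: [0.4732, -0.0697, 0.0333]
tool_rot: [1.332, 2.845, 0.0]
contact_force: [-1.2, -1.5, -0.1]
gripper_width: 0.0004
finger_force: 0.9
```

```bash
python3 -c "
from h import *
s=manip.observe();print(s['time'],s['position'],s['contact_force'])
tabs()
rel([.4891,-.0616,.034],[.4944,-.0603,.034])"
```

```text
13.9 [ 0.47319763 -0.06973905  0.03333166] [-1.18060554 -1.51253688 -0.12326884]
top [(64, np.float64(46.4)), (23, np.float64(193.0)), (65, np.float64(264.1)), (6, np.float64(336.5))]
side [(55, np.float64(48.1)), (46, np.float64(118.2)), (20, np.float64(336.7))]
[-3.9 17.  -0.6]
[-6.3 21.9 -0.6]
```

Request:
send_rows(plan=[{"tx":0,"ty":3,"tz":0,"rx":0,"ry":0,"rz":0,"gripper":0},{"tx":-1,"ty":6,"tz":0,"rx":0,"ry":0,"rz":0,"gripper":0},{"tx":-2,"ty":9,"tz":0,"rx":0,"ry":0,"rz":0,"gripper":0},{"tx":-3,"ty":12,"tz":0,"rx":0,"ry":0,"rz":0,"gripper":0},{"tx":-4,"ty":15,"tz":0,"rx":0,"ry":0,"rz":0,"gripper":0},{"tx":-5,"ty":18,"tz":0,"rx":0,"ry":0,"rz":0,"gripper":0},{"tx":-6,"ty":20,"tz":0,"rx":0,"ry":0,"rz":0,"gripper":0},{"tx":-7,"ty":22,"tz":0,"rx":0,"ry":0,"rz":0,"gripper":0}], grip_force=5)

```text
time: 15.0
position: [0.4945, -0.0612, 0.0333]
tool_rot: [1.332, 2.845, 0.0]
contact_force: [-0.6, -0.1, 0.4]
gripper_width: 0.0009
finger_force: 0.0
```

```bash
python3 -c "
from h import *
s=manip.observe();print(s['time'],s['position'],s['contact_force'])
tabs()"
```

```text
15.0 [ 0.49454939 -0.06123301  0.03334322] [-0.56072075 -0.0530029   0.41077595]
top [(4, np.float64(28.7)), (64, np.float64(244.9)), (13, np.float64(313.5))]
side [(53, np.float64(28.1)), (34, np.float64(99.0))]
```

Request:
send_rows(plan=[{"tx":25,"ty":9,"tz":0,"rx":0,"ry":0,"rz":0,"gripper":0},{"tx":51,"ty":18,"tz":0,"rx":0,"ry":0,"rz":0,"gripper":0},{"tx":51,"ty":18,"tz":-50,"rx":0,"ry":0,"rz":0,"gripper":0},{"tx":51,"ty":18,"tz":-110,"rx":0,"ry":0,"rz":0,"gripper":0},{"tx":51,"ty":18,"tz":-170,"rx":0,"ry":0,"rz":0,"gripper":0},{"tx":51,"ty":18,"tz":-230,"rx":0,"ry":0,"rz":0,"gripper":0},{"tx":51,"ty":18,"tz":-260,"rx":0,"ry":0,"rz":0,"gripper":0},{"tx":51,"ty":18,"tz":-260,"rx":0,"ry":0,"rz":0,"gripper":0}], grip_force=5)

```text
time: 16.1
position: [0.4767, -0.0106, 0.2955]
tool_rot: [1.33, 2.842, 0.005]
contact_force: [-0.6, -0.5, -0.8]
gripper_width: 0.0003
finger_force: 0.0
```

```bash
python3 -c "
from h import *
s=manip.observe();print(s['time'],s['position'],s['contact_force'])
tabs()
im,W=cam('top')
q=optics.camera_params('top');f=200/np.tan(np.radians(q['fov_y'])/2);E=np.linalg.inv(q['extrinsics'])
def px(p):
    c=E@[*p,1];return q['cx']+f*c[0]/c[2],q['cy']+f*c[1]/c[2]
o=[]
for t in (72,144,216,288):
    mp=np.array([[px(P(t+np.degrees(np.arctan2(w,r)),np.hypot(w,r)/1000,.056)) for r in np.linspace(38,92,54)] for w in np.linspace(14,-14,28)],np.float32)
    o.append(cv2.remap(im,mp[...,0],mp[...,1],cv2.INTER_CUBIC))
cv2.imwrite('pics/st2.png',cv2.resize(np.hstack(o),None,fx=3.7,fy=6)[:,:,::-1])
rel([.520,-.304,.294],[.520,-.304,.23])"
```

```text
16.1 [ 0.47665165 -0.01063428  0.29549372] [-0.56400332 -0.53645266 -0.81937598]
top [(14, np.float64(2.2)), (61, np.float64(71.7)), (63, np.float64(144.9)), (67, np.float64(217.8)), (68, np.float64(289.2)), (15, np.float64(357.8))]
side [(34, np.float64(3.3)), (17, np.float64(73.0)), (31, np.float64(142.1)), (40, np.float64(288.1)), (15, np.float64(358.2))]
[-254.3 -153.2   -1.8]
[-254.4 -153.1   62.2]
```

View pics/st2.png

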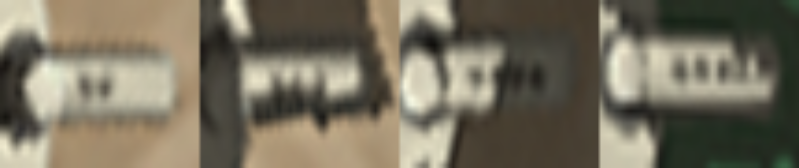

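Tallest tab confirmed under the rod: the strips read 2, 3, 4, 5 dots at 72/144/216/288°, so one dot sits at 0°. Since the stated fingertip length looks wrong, I'll press with the grasp point about 25 mm off the pad centre, with the finger's inner edge near the middle.

Request:
send_rows(plan=[{"tx":-45,"ty":-30,"tz":0,"rx":0,"ry":0,"rz":0,"gripper":0},{"tx":-90,"ty":-62,"tz":0,"rx":0,"ry":0,"rz":0,"gripper":0},{"tx":-135,"ty":-94,"tz":0,"rx":0,"ry":0,"rz":0,"gripper":0},{"tx":-180,"ty":-126,"tz":0,"rx":0,"ry":0,"rz":0,"gripper":0},{"tx":-220,"ty":-155,"tz":0,"rx":0,"ry":0,"rz":0,"gripper":0},{"tx":-254,"ty":-178,"tz":0,"rx":0,"ry":0,"rz":0,"gripper":0},{"tx":-254,"ty":-178,"tz":20,"rx":0,"ry":0,"rz":0,"gripper":0},{"tx":-254,"ty":-178,"tz":40,"rx":0,"ry":0,"rz":0,"gripper":0}], grip_force=5)

```text
time: 17.25
position: [0.5004, -0.3203, 0.2509]
tool_rot: [-1.334, -2.841, 0.001]
contact_force: [-0.1, 0.2, -0.5]
gripper_width: 0.0004
finger_force: 0.0
```

Request:
send_rows(plan=[{"tx":0,"ty":0,"tz":5,"rx":0,"ry":0,"rz":0,"gripper":0},{"tx":0,"ty":0,"tz":10,"rx":0,"ry":0,"rz":0,"gripper":0},{"tx":0,"ty":0,"tz":15,"rx":0,"ry":0,"rz":0,"gripper":0},{"tx":0,"ty":0,"tz":18,"rx":0,"ry":0,"rz":0,"gripper":0},{"tx":0,"ty":0,"tz":20,"rx":0,"ry":0,"rz":0,"gripper":0},{"tx":0,"ty":0,"tz":22,"rx":0,"ry":0,"rz":0,"gripper":0}], grip_force=5)

```text
time: 18.0
position: [0.5015, -0.3197, 0.2314]
tool_rot: [1.332, 2.845, 0.0]
contact_force: [0.8, -1.1, -0.1]
gripper_width: 0.0007
finger_force: 0.0
```

```bash
python3 -c "
from h import *
s=manip.observe();print(s['time'],s['position'],s['contact_force'])
rel([.5205,-.304,.23])
M=Ro.from_rotvec(s['tool_rot'])
for n in('top','side'):
    im,W=cam(n);L=M.inv().apply(W.reshape(-1,3)-s['position'])*1000
    k=(abs(L[:,0])<45)&(abs(L[:,1])<100)&(W.reshape(-1,3)[:,2]>.216);q=L[k];print(n,'lowest',q[np.argsort(-q[:,2])[:120:10]].round().tolist())"
```

```text
18.0 [ 0.50152851 -0.31971794  0.23140424] [ 0.77464633 -1.06419099 -0.1289889 ]
[-0.1 24.6  1.4]
top lowest [[36.0, -83.0, -71.0], [29.0, -63.0, -84.0], [30.0, -56.0, -85.0], [29.0, -55.0, -86.0], [-31.0, -55.0, -87.0], [36.0, -81.0, -87.0], [25.0, -58.0, -88.0], [36.0, -91.0, -101.0], [36.0, -74.0, -106.0], [33.0, -94.0, -109.0], [-16.0, -52.0, -109.0], [1.0, -71.0, -110.0]]
side lowest [[-6.0, 14.0, 15.0], [13.0, -10.0, -10.0], [13.0, 14.0, -21.0], [13.0, 13.0, -34.0], [36.0, 81.0, -70.0], [-0.0, 29.0, -72.0], [1.0, 84.0, -73.0], [22.0, 85.0, -74.0], [-9.0, 29.0, -74.0], [-2.0, 27.0, -75.0], [37.0, 2.0, -76.0], [-4.0, 85.0, -76.0]]
```

Request:
send_rows(plan=[{"tx":0,"ty":0,"tz":2,"rx":0,"ry":0,"rz":0,"gripper":0},{"tx":0,"ty":0,"tz":4,"rx":0,"ry":0,"rz":0,"gripper":0},{"tx":0,"ty":0,"tz":6,"rx":0,"ry":0,"rz":0,"gripper":0},{"tx":0,"ty":0,"tz":8,"rx":0,"ry":0,"rz":0,"gripper":0}], grip_force=5)

```text
time: 18.6
position: [0.5014, -0.3197, 0.2232]
tool_rot: [-1.332, -2.845, -0.0]
contact_force: [-1.2, 0.1, -0.7]
gripper_width: 0.0004
finger_force: 0.0
```

```bash
cat >> h.py <<'E'
def head():
    s=manip.observe();print(s['time'],s['position'].round(4) if hasattr(s['position'],'round') else s['position'],np.round(s['contact_force'],1))
    M=Ro.from_rotvec(s['tool_rot'])
    for n in('top','side'):
        im,W=cam(n);w=W.reshape(-1,3);d=np.hypot(w[:,0]-.5205,w[:,1]+.304)
        k=(d<.034)&(im.reshape(-1,3).max(1)<80)&(w[:,2]>.17)&(w[:,2]<.216);print(n,'pad',k.sum(),np.percentile(w[k,2],[50,95]).round(4) if k.any() else '')
        D=w[:,:2]-C;g=im.reshape(-1,3).astype(int);p=(D@np.array([[np.cos(YAW),-np.sin(YAW)],[np.sin(YAW),np.cos(YAW)]]))
        k=(abs(p[:,0]-.045)<.01)&(p[:,1]<-.02)&(p[:,1]>-.07)&(w[:,2]>.1)&(g[:,1]>g[:,0]+15);print('  arm',k.sum(),np.median(w[k,2]).round(4))
        L=M.inv().apply(w-s['position'])*1000
        k=(abs(L[:,0])<15)&(abs(L[:,1])<17)&(L[:,2]>-60)&(L[:,2]<20)&(g.min(1)>0);
        if k.any():print('  finger z',np.sort(L[k,2]).round()[::max(1,k.sum()//15)])
E
python3 -c "
from h import *
head()"
```

```text
18.6 [ 0.5014 -0.3197  0.2232] [-1.2  0.1 -0.7]
top pad 0 
  arm 0 nan
side pad 422 [0.2069 0.2139]
  arm 175 0.1695
  finger z [-39. -29. -24. -19. -13.  -4.   8.  10.  11.  12.  12.  13.  14.  14.
  15.  16.  18.]
  return _methods._mean(a, axis=axis, dtype=dtype,
  ret = ret.dtype.type(ret / rcount)
```

Request:
send_rows(plan=[{"tx":0,"ty":0,"tz":2,"rx":0,"ry":0,"rz":0,"gripper":0},{"tx":0,"ty":0,"tz":4,"rx":0,"ry":0,"rz":0,"gripper":0},{"tx":0,"ty":0,"tz":6,"rx":0,"ry":0,"rz":0,"gripper":0},{"tx":0,"ty":0,"tz":8,"rx":0,"ry":0,"rz":0,"gripper":0},{"tx":0,"ty":0,"tz":10,"rx":0,"ry":0,"rz":0,"gripper":0}], grip_force=5)

```text
time: 19.32
position: [0.5014, -0.3197, 0.2132]
tool_rot: [1.332, 2.845, 0.0]
contact_force: [0.8, -0.9, -0.8]
gripper_width: 0.0007
finger_force: 0.0
```

```bash
python3 -W ignore -c "
from h import *
head()"
```

```text
19.325 [ 0.5014 -0.3197  0.2132] [ 0.8 -0.9 -0.8]
top pad 0 
  arm 0 nan
side pad 391 [0.2068 0.2136]
  arm 172 0.1695
  finger z [-34. -28. -25. -21. -15.  -7.  -4.  -0.   0.   1.   2.   2.   3.   4.
   4.   6.  10.]
```

Request:
send_rows(plan=[{"tx":0,"ty":0,"tz":2,"rx":0,"ry":0,"rz":0,"gripper":0},{"tx":0,"ty":0,"tz":4,"rx":0,"ry":0,"rz":0,"gripper":0},{"tx":0,"ty":0,"tz":6,"rx":0,"ry":0,"rz":0,"gripper":0},{"tx":0,"ty":0,"tz":8,"rx":0,"ry":0,"rz":0,"gripper":0}], grip_force=5)

```text
time: 19.92
position: [0.5014, -0.3197, 0.2051]
tool_rot: [-1.332, -2.845, -0.0]
contact_force: [-0.1, -0.2, 1.8]
gripper_width: 0.0006
finger_force: 0.7
```

```bash
python3 -W ignore -c "
from h import *
head()"
```

```text
19.925 [ 0.5014 -0.3197  0.2051] [-0.1 -0.2  1.8]
top pad 0 
  arm 0 nan
side pad 361 [0.206  0.2135]
  arm 173 0.1694
  finger z [-34. -31. -26. -23. -19. -17. -15. -11.  -8.  -8.  -7.  -6.  -6.  -4.
  -4.  -2.   1.   4.]
```

Contact on the pad at about 1.8 N (TCP z 0.205). Pressing down now.

Request:
send_rows(plan=[{"tx":0,"ty":0,"tz":2,"rx":0,"ry":0,"rz":0,"gripper":0},{"tx":0,"ty":0,"tz":4,"rx":0,"ry":0,"rz":0,"gripper":0},{"tx":0,"ty":0,"tz":6,"rx":0,"ry":0,"rz":0,"gripper":0},{"tx":0,"ty":0,"tz":8,"rx":0,"ry":0,"rz":0,"gripper":0},{"tx":0,"ty":0,"tz":10,"rx":0,"ry":0,"rz":0,"gripper":0},{"tx":0,"ty":0,"tz":12,"rx":0,"ry":0,"rz":0,"gripper":0},{"tx":0,"ty":0,"tz":14,"rx":0,"ry":0,"rz":0,"gripper":0},{"tx":0,"ty":0,"tz":15,"rx":0,"ry":0,"rz":0,"gripper":0}], grip_force=5)

```text
time: 21.02
position: [0.5016, -0.3198, 0.1906]
tool_rot: [1.332, 2.845, 0.0]
contact_force: [-1.1, 1.3, 7.1]
gripper_width: 0.0007
finger_force: 3.2
```

```bash
python3 -W ignore -c "
from h import *
head()"
```

```text
21.025 [ 0.5016 -0.3198  0.1906] [-1.1  1.3  7.1]
top pad 0 
  arm 0 nan
side pad 293 [0.1942 0.2013]
  arm 166 0.1557
  finger z [-42. -31. -26. -21. -19. -19. -12. -10.  -9.  -8.  -8.  -7.  -7.  -6.
  -6.  -4.  -2.   2.]
```

Request:
send_rows(plan=[{"tx":0,"ty":0,"tz":2,"rx":0,"ry":0,"rz":0,"gripper":0},{"tx":0,"ty":0,"tz":4,"rx":0,"ry":0,"rz":0,"gripper":0},{"tx":0,"ty":0,"tz":5,"rx":0,"ry":0,"rz":0,"gripper":0},{"tx":0,"ty":0,"tz":6,"rx":0,"ry":0,"rz":0,"gripper":0}], grip_force=5)

```text
time: 21.62
position: [0.5016, -0.3198, 0.1847]
tool_rot: [1.332, 2.845, 0.0]
contact_force: [-1.2, 2.3, 10.8]
gripper_width: 0.0006
finger_force: 5.0
```

Request:
send_rows(plan=[{"tx":0,"ty":0,"tz":0.5,"rx":0,"ry":0,"rz":0,"gripper":0},{"tx":0,"ty":0,"tz":1,"rx":0,"ry":0,"rz":0,"gripper":0}], grip_force=5)

```text
time: 21.88
position: [0.5017, -0.3198, 0.1845]
tool_rot: [1.332, 2.844, 0.001]
contact_force: [-4.5, 4.3, 17.6]
gripper_width: 0.0005
finger_force: 8.1
```

```bash
python3 -W ignore -c "
from h import *
head()"
```

```text
21.875 [ 0.5017 -0.3198  0.1845] [-4.5  4.3 17.6]
top pad 0 
  arm 0 nan
side pad 286 [0.1881 0.197 ]
  arm 167 0.149
  finger z [-40. -34. -28. -25. -23. -21. -20. -13. -10.  -9.  -9.  -8.  -8.  -7.
  -7.  -6.  -6.  -5.  -4.  -3.  -2.   3.]
```

The head is down about 20.4 mm at 17.6 N, so it is bearing on the stop. I'll hold briefly, then come up slowly.

Request:
send_rows(plan=[{"tx":0,"ty":0,"tz":0,"rx":0,"ry":0,"rz":0,"gripper":0},{"tx":0,"ty":0,"tz":0,"rx":0,"ry":0,"rz":0,"gripper":0},{"tx":0,"ty":0,"tz":-5,"rx":0,"ry":0,"rz":0,"gripper":0},{"tx":0,"ty":0,"tz":-10,"rx":0,"ry":0,"rz":0,"gripper":0},{"tx":0,"ty":0,"tz":-17,"rx":0,"ry":0,"rz":0,"gripper":0},{"tx":0,"ty":0,"tz":-27,"rx":0,"ry":0,"rz":0,"gripper":0},{"tx":0,"ty":0,"tz":-60,"rx":0,"ry":0,"rz":0,"gripper":0},{"tx":0,"ty":0,"tz":-110,"rx":0,"ry":0,"rz":0,"gripper":0}], grip_force=5)

```text
time: 22.98
position: [0.5006, -0.319, 0.2935]
tool_rot: [-1.331, -2.842, 0.0]
contact_force: [0.6, -0.8, 0.2]
gripper_width: 0.0008
finger_force: 0.0
```

```bash
python3 -W ignore -c "
from h import *
head();tabs()
rel([.42,-.05,.30])"
```

```text
22.975 [ 0.5006 -0.319   0.2935] [ 0.6 -0.8  0.2]
top pad 0 
  arm 0 nan
side pad 589 [0.2079 0.2141]
  arm 169 0.1697
  finger z [-49. -44. -41. -38. -38. -37. -33. -31. -30. -30. -29. -29. -27. -25.
 -24. -22. -21. -20. -19. -17. -15. -14.]
top [(0, np.float64(nan))]
side [(33, np.float64(3.5)), (53, np.float64(73.6)), (51, np.float64(144.0)), (50, np.float64(215.2)), (41, np.float64(288.3)), (16, np.float64(358.4))]
[259.6 110.2  -6. ]
```

Request:
send_rows(plan=[{"tx":0,"ty":0,"tz":-10,"rx":0,"ry":0,"rz":0,"gripper":0},{"tx":0,"ty":0,"tz":-10,"rx":0,"ry":0,"rz":0,"gripper":0},{"tx":0,"ty":0,"tz":-10,"rx":0,"ry":0,"rz":0,"gripper":0}], grip_force=5)

```text
time: 23.55
position: [0.5013, -0.3195, 0.3028]
tool_rot: [-1.332, -2.844, 0.0]
contact_force: [0.6, -0.1, -0.0]
gripper_width: 0.0005
finger_force: 0.0
```

```bash
python3 -c "
from h import *
print(manip.hand_in())"
```

```text
the job is handed in; nothing more can be done
None
```

I turned the turret two clicks to the one-dot stop, pressed the head about 20.4 mm down onto it at about 18 N, let it come back up and handed the job in; no verdict came back, and the dowel depth follows from the stroke, since I didn't measure it directly.

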